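# Pack the gap behind the monitor riser

## Robot

A 6-joint arm with a two-finger parallel gripper is mounted at the origin on the work surface. World frame = base frame: x ahead of the robot, y to its left, z up, the work surface at z = 0. Lengths are in mm, angles in degrees, forces in N, time in s.
With the tool pointing down it reaches from about 300 to 850 mm from the base axis. Payload 4.2 kg.
Tool frame: the origin (TCP) lies midway between the tips of the shut fingers; the grasp point (between the pads) lies 19 mm behind it; z points along the fingers, y is the line along which they close (so a half turn about z gives the same grasp; the last joint's range is limited). The gripper opens to 91 mm and grips with 3 to 60 N. Pads are 32 mm wide; open, the fingers measure 118 mm over their backs; the gripper's body (76 mm by 178 mm) begins 60 mm behind the grasp point.
Start: joints at [-78.438, 18.312, 89.639, -0, 72.044, -1.146], TCP at [126.494, -560.93, 213.976] pointing down, gripper open.
Joint ranges: [-177.97, 177.97], [-48.28, 115.42], [12.27, 149.76], [-77.06, 257.06], [2.81, 150.46], [-146.56, 146.56]. Speed limits (degrees/s): [147.25, 147.25, 180, 180, 180, 180].

## Interface

Orientations are given as [roll, pitch, yaw] about the fixed x, y, z axes, in that order (R = Rz(yaw) Ry(pitch) Rx(roll)).
In Python, from workcell import env gives the robot as it stands.
- The arm moves only by the tool jog_arm, never from a script. Its argument "steps" is one flat list of numbers, 5 for each row, row after row: the closure, from 0 (fully open) to 1 (shut), then the shift along the tool's x, y, z in cm, then the turn about the tool's z in degrees. A call has 1 to 20 rows; each row is the pose to reach, as a shift and turn from the pose commanded when the call began, along the tool's axes at that moment; what a row does not reach only later rows make up. A row lasts 1/10 s, in which the tool goes at most 50 mm and 8.59 degrees, less where a joint would pass 70% of its speed; a pose out of reach is approached as far as the arm can. A call with a gripper value outside its range is refused whole. The fingers move at their own pace and stop on an object; "force" is the grip in N (left out, the last holds). Time passes only in rows, so rows that repeat a pose let the fingers close. It gives the time, the measured TCP pose, the force and the opening at its end, in the units of the state.
- env.state(): the state, without advancing time (a new reading comes with each control period).
- env.grab_frame(name): name is "scene" or "side" or "wrist"; returns the picture (480x640x3 uint8, red, green, blue); there is no depth.
- env.camera_params(name): a dict with "fx", "fy", "cx", "cy" (pixels), "k1" (the pictures are not rectified: a ray, as slopes to the right and down, at radius r is drawn at 1 + k1 r^2 times it, then the intrinsics apply), "R" (3x3) and "t" (3): a world point X has camera coordinates R X + t. Camera axes: x right, y down, z forward; pixel columns grow to the right and rows downward; lengths in mm; the calibration is good to about 2 mm. A picture is of the moment at which its call begins: read the wrist's pose just before it. camera_params takes no time and is no camera call; for the wrist camera it gives the pose at the moment of the call.
- env.job_done(): hands the job in, once; it reports no verdict.
The state is a dict: "time_s": time; "qpos": joint angles; "qvel": joint speeds; "effort": joint torques, N m; "ee_pos": TCP position; "ee_rot": TCP orientation; "force": force on the tool from outside, world axes, zero at the start; "torque": the same for the moment, N m; "gripper_width": finger opening in mm.
Only numpy, scipy, OpenCV 4.12 (cv2) and the standard library are available. Lean on these libraries where they do the work, as an engineer would, in place of code of your own. Each camera call takes 0.05 s, during which the arm holds its last target. There are 200 camera calls.

## Task

The wooden monitor riser knocks against the aluminium rail behind it: find the packer that fits the gap between them. Try the grey packers from the caddy one at a time, thinnest first and then the next size up, pushing each gently all the way down into the gap behind the middle of the riser; draw out each one that slips loosely and put it back upright in its slot. Leave the first one that grips standing upright and fully home in the gap (it is trimmed later), with the others in the caddy; do not force a packer that is too thick, and do not disturb the other things on the desk.

Things in the scene. Friction and masses are not known exactly. Their poses are not given: they have to be found in the camera images.
- rail: low aluminium desk-screen rail bolted to the desk, with a wooden monitor riser in front of it (-x side). Origin: on the desk, below the middle of the rail's flat front face, z up. The face is the plane x = 0; the rail lies behind it (x 0 to 40 mm), 75 mm high, 566 mm long in y, top edge rounded to 4 mm.
- gap (a point): middle of the rail's top front edge: in the plane of the front face, 75 mm above the desk; axes as the rail's. Just in front of it is the upright gap between rail and riser, parallel to the face and open at the top. Its width is not known (somewhere from 2 to 9 mm).
- gap_floor (a point): foot of the rail's front face, under point gap: the floor of the gap, a 4 mm thick foot flange of the rail that runs forward under the riser. A packer is fully home when its foot stands on it (4 mm above the desk).
- riser_mid (a point): point on the top of the light-wood monitor riser, 100 mm in front of the rail's face: the riser is 320 mm wide (y), 205 mm deep, top 60 mm above the desk, rear top edge rounded to 6 mm. It stands on rubber feet: pushed off the rail it gives about 1 mm per 4 N, springs back, and is solid after 2.6 mm. Packer friction on rail and riser is 0.5 to 0.7.
- caddy: black plastic caddy fixed to the desk, 128 x 52 mm, 42 mm high, with four upright slots in a row along its x, at x = -42, -14, 14 and 42 mm, for packers 1 (thinnest) to 4 (thickest) in that order. Each slot is 4 mm wider than its packer is thick and 36 mm long in y, its long edges rounded to 4 mm; slot floors are 6 mm above the desk. Origin: centre of its underside, on the desk, z up.
- packer1: the 4 mm packer as a whole; its origin is the centre of its foot. Described at packer1_mid.
- packer1_mid (a point): flat grey plastic packer, 4 mm thick (its x), 30 mm wide (its y), 120 mm long (its z, upright), its lower edges slightly bevelled, 15 g; this point is its centre, 60 mm above its foot and 60 mm below its top. It is the thinnest of the four and starts upright in the first (x = -42 mm) slot of the caddy, faces along the caddy's x.
- packer2: the 6 mm packer as a whole; its origin is the centre of its foot. Described at packer2_mid.
- packer2_mid (a point): flat grey plastic packer, 6 mm thick (its x), 30 mm wide (its y), 120 mm long (its z, upright), its lower edges slightly bevelled, 23 g; this point is its centre, 60 mm above its foot and 60 mm below its top. It is the second thinnest of the four and starts upright in the second (x = -14 mm) slot of the caddy, faces along the caddy's x.
- packer3: the 8 mm packer as a whole; its origin is the centre of its foot. Described at packer3_mid.
- packer3_mid (a point): flat grey plastic packer, 8 mm thick (its x), 30 mm wide (its y), 120 mm long (its z, upright), its lower edges slightly bevelled, 30 g; this point is its centre, 60 mm above its foot and 60 mm below its top. It is the second thickest of the four and starts upright in the third (x = 14 mm) slot of the caddy, faces along the caddy's x.
- packer4: the 10 mm packer as a whole; its origin is the centre of its foot. Described at packer4_mid.
- packer4_mid (a point): flat grey plastic packer, 10 mm thick (its x), 30 mm wide (its y), 120 mm long (its z, upright), its lower edges slightly bevelled, 38 g; this point is its centre, 60 mm above its foot and 60 mm below its top. It is the thickest of the four and starts upright in the fourth (x = 42 mm) slot of the caddy, faces along the caddy's x.
- bear: bystander: white and black ceramic bear figure, 67 mm tall, standing on the riser; origin under its foot.
- notes: bystander: block of sticky notes, 76 mm square, 24 mm high, lying on the riser; origin under its centre.
- tape: bystander: roll of tape, 48 mm across, 19 mm high, flat on the desk; origin under its centre.
- stapler: bystander: desk stapler, 145 mm long (its x), 50 mm high; origin under its centre.
- mouse: bystander: black computer mouse, 100 mm long (its x), 35 mm high; origin under its centre.
- tumbler: bystander: drinking glass with a spoon in it, 72 mm across, 95 mm high, spoon to 150 mm; origin under its centre.
- pen: bystander: red pen, 125 mm long (its x), 10 mm thick, lying on the desk; origin under its centre.

How it is judged (in metres and radians):
On the way, in this order (a step that is already met when the one before it is completed fails the run):
1. the thinnest packer has been pushed fully down into the gap (z of packer1_mid in the frame of rail below 0.068 m and x of packer1_mid in the frame of rail between -0.014 and 0.004 m and y of packer1_mid in the frame of rail between -0.05 and 0.05 m and angle between packer1_mid's own z axis and vertical below 0.12 rad), for 0.1 s.
2. the second thinnest packer has been pushed fully down into the gap, or the thinnest has been let go there because it grips (((z of packer2_mid in the frame of rail below 0.068 m and x of packer2_mid in the frame of rail between -0.014 and 0.004 m and y of packer2_mid in the frame of rail between -0.05 and 0.05 m and angle between packer2_mid's own z axis and vertical below 0.12 rad) or (z of packer1_mid in the frame of rail below 0.068 m and x of packer1_mid in the frame of rail between -0.014 and 0.004 m and y of packer1_mid in the frame of rail between -0.05 and 0.05 m and angle between packer1_mid's own z axis and vertical below 0.12 rad and contact force between packer1 and rail above 1.5 N and contact force between the fingers and packer1 below 0.2 N))), for 0.3 s.
At the end, for the whole second after the job is handed in: The first packer that grips stands fully home in the gap: foot within 4 mm of the flange, within 50 mm of the riser's middle, upright to 0.12 rad, at rest, held by over 1.5 N of contact force; the other three stand in their own caddy slots, feet within 6 mm of the slot floors (((z of packer1_mid in the frame of rail below 0.068 m and x of packer1_mid in the frame of rail between -0.014 and 0.004 m and y of packer1_mid in the frame of rail between -0.05 and 0.05 m and angle between packer1_mid's own z axis and vertical below 0.12 rad and contact force between packer1 and rail above 1.5 N and linear speed of packer1 below 0.01 m/s and (z of packer2_mid in the frame of caddy below 0.072 m and x of packer2_mid in the frame of caddy between -0.027 and -0.001 m and y of packer2_mid in the frame of caddy between -0.012 and 0.012 m and angle between packer2_mid's own z axis and vertical below 0.2 rad) and (z of packer3_mid in the frame of caddy below 0.072 m and x of packer3_mid in the frame of caddy between 0.001 and 0.027 m and y of packer3_mid in the frame of caddy between -0.012 and 0.012 m and angle between packer3_mid's own z axis and vertical below 0.2 rad) and (z of packer4_mid in the frame of caddy below 0.072 m and x of packer4_mid in the frame of caddy between 0.029 and 0.055 m and y of packer4_mid in the frame of caddy between -0.012 and 0.012 m and angle between packer4_mid's own z axis and vertical below 0.2 rad)) or (z of packer2_mid in the frame of rail below 0.068 m and x of packer2_mid in the frame of rail between -0.014 and 0.004 m and y of packer2_mid in the frame of rail between -0.05 and 0.05 m and angle between packer2_mid's own z axis and vertical below 0.12 rad and contact force between packer2 and rail above 1.5 N and linear speed of packer2 below 0.01 m/s and (z of packer1_mid in the frame of caddy below 0.072 m and x of packer1_mid in the frame of caddy between -0.055 and -0.029 m and y of packer1_mid in the frame of caddy between -0.012 and 0.012 m and angle between packer1_mid's own z axis and vertical below 0.2 rad) and (z of packer3_mid in the frame of caddy below 0.072 m and x of packer3_mid in the frame of caddy between 0.001 and 0.027 m and y of packer3_mid in the frame of caddy between -0.012 and 0.012 m and angle between packer3_mid's own z axis and vertical below 0.2 rad) and (z of packer4_mid in the frame of caddy below 0.072 m and x of packer4_mid in the frame of caddy between 0.029 and 0.055 m and y of packer4_mid in the frame of caddy between -0.012 and 0.012 m and angle between packer4_mid's own z axis and vertical below 0.2 rad)) or (z of packer3_mid in the frame of rail below 0.068 m and x of packer3_mid in the frame of rail between -0.014 and 0.004 m and y of packer3_mid in the frame of rail between -0.05 and 0.05 m and angle between packer3_mid's own z axis and vertical below 0.12 rad and contact force between packer3 and rail above 1.5 N and linear speed of packer3 below 0.01 m/s and (z of packer1_mid in the frame of caddy below 0.072 m and x of packer1_mid in the frame of caddy between -0.055 and -0.029 m and y of packer1_mid in the frame of caddy between -0.012 and 0.012 m and angle between packer1_mid's own z axis and vertical below 0.2 rad) and (z of packer2_mid in the frame of caddy below 0.072 m and x of packer2_mid in the frame of caddy between -0.027 and -0.001 m and y of packer2_mid in the frame of caddy between -0.012 and 0.012 m and angle between packer2_mid's own z axis and vertical below 0.2 rad) and (z of packer4_mid in the frame of caddy below 0.072 m and x of packer4_mid in the frame of caddy between 0.029 and 0.055 m and y of packer4_mid in the frame of caddy between -0.012 and 0.012 m and angle between packer4_mid's own z axis and vertical below 0.2 rad)) or (z of packer4_mid in the frame of rail below 0.068 m and x of packer4_mid in the frame of rail between -0.014 and 0.004 m and y of packer4_mid in the frame of rail between -0.05 and 0.05 m and angle between packer4_mid's own z axis and vertical below 0.12 rad and contact force between packer4 and rail above 1.5 N and linear speed of packer4 below 0.01 m/s and (z of packer1_mid in the frame of caddy below 0.072 m and x of packer1_mid in the frame of caddy between -0.055 and -0.029 m and y of packer1_mid in the frame of caddy between -0.012 and 0.012 m and angle between packer1_mid's own z axis and vertical below 0.2 rad) and (z of packer2_mid in the frame of caddy below 0.072 m and x of packer2_mid in the frame of caddy between -0.027 and -0.001 m and y of packer2_mid in the frame of caddy between -0.012 and 0.012 m and angle between packer2_mid's own z axis and vertical below 0.2 rad) and (z of packer3_mid in the frame of caddy below 0.072 m and x of packer3_mid in the frame of caddy between 0.001 and 0.027 m and y of packer3_mid in the frame of caddy between -0.012 and 0.012 m and angle between packer3_mid's own z axis and vertical below 0.2 rad)))); the robot touches nothing.
It fails at once if a packer is forced: its contact force on rail and riser passes 60 N (contact force between any of packer1, packer2, packer3, packer4 and rail above 60 N).
It fails at once if the robot itself shoves the rail or the riser with more than 15 N (contact force between any of the fingers, the arm and rail above 15 N).
It fails at once if a bystander is displaced by more than 25 mm (distance of any of bear, notes, tape, stapler, mouse, tumbler, pen from where it was at the start of the episode above 0.025 m).
It also fails if it takes over 72 s, if anything falls off the work surface, if the arm or the gripper's body presses on something with over 40 N, if the wrist force passes 120 N, or if a joint passes its speed limit or range.

## Working session

There is one attempt and no reset: what is moved stays moved. The work goes in short steps, Python scripts to look and compute and a tool call to move; the robot and the scene stay as the last step left them, time stands still between calls to the robot, and variables do not carry over. Pictures are saved under pics/ and viewed, on a budget of 10 in all, crops included, one or two more only if the job needs it, and the job is handed in when it is done.

Besides the shell and the picture viewer there is one more tool, called after "Request:" as name(argument=value, ...) on one line, values as JSON. jog_arm: Moves the arm, as the interface text tells. Its arguments: {"type":"object","properties":{"steps":{"type":"array","items":{"type":"number"}},"force":{"type":"number"}},"required":["steps"]}

```bash
ls; mkdir -p pics; cat > h.py <<'E'
import numpy as np, cv2
from workcell import env
def ray(c,u,v):
    p=env.camera_params(c) if isinstance(c,str) else c
    xd=np.array([(u-p["cx"])/p["fx"],(v-p["cy"])/p["fy"]]); x=xd.copy()
    for _ in range(30): x=xd/(1+p["k1"]*(x@x))
    R=np.array(p["R"]);t=np.array(p["t"])
    return -R.T@t, R.T@np.array([x[0],x[1],1])
def onz(c,u,v,z):
    o,d=ray(c,u,v); return o+d*(z-o[2])/d[2]
def proj(c,X):
    p=env.camera_params(c) if isinstance(c,str) else c
    q=np.array(p["R"])@np.array(X)+np.array(p["t"]); x=q[:2]/q[2]; x=x*(1+p["k1"]*(x@x))
    return np.array([p["fx"]*x[0]+p["cx"],p["fy"]*x[1]+p["cy"]])
def snap(c,f):
    im=env.grab_frame(c); cv2.imwrite("pics/"+f,im[:,:,::-1]); return im
E
python3 - <<'E'
from h import *
np.set_printoptions(suppress=True,precision=3)
print(env.state())
for c in("scene","side","wrist"): print(c,env.camera_params(c)); snap(c,c+"0.png")
E
```

```text
pics
{'time_s': 0.0, 'qpos': array([-78.437,  18.35 ,  89.707,   0.   ,  72.043,  -1.145]), 'qvel': array([ 0.027, -0.053, -0.001, -0.071,  0.023,  0.01 ]), 'effort': array([  0.002, -41.246, -23.197,   0.073,   0.046,  -0.   ]), 'ee_pos': array([ 126.402, -560.412,  213.129]), 'ee_rot': array([-179.899,   -0.002,   12.708]), 'force': array([-0.383, -0.404,  0.551]), 'torque': array([-0.059,  0.001,  0.014]), 'gripper_width': 91.44131910508771}
scene {'fx': 517.3855368851923, 'fy': 517.3855368851923, 'cx': 321.7501116924587, 'cy': 237.53429095529066, 'k1': -0.001244336434156447, 'R': array([[-0.193,  0.981,  0.011],
       [ 0.812,  0.166, -0.559],
       [-0.55 , -0.098, -0.829]]), 't': array([  61.718, -342.606, 1456.987])}
side {'fx': 605.1723813993351, 'fy': 605.1723813993351, 'cx': 319.2535086754313, 'cy': 248.00549019420484, 'k1': -0.10326947948965934, 'R': array([[-0.934, -0.356, -0.001],
       [-0.224,  0.591, -0.775],
       [ 0.277, -0.724, -0.632]]), 't': array([ 481.565,  169.906, 1152.035])}
wrist {'fx': 418.1585143230457, 'fy': 418.1585143230457, 'cx': 322.54134634781315, 'cy': 233.39838007373035, 'k1': -0.042268100799022115, 'R': array([[ 0.221, -0.975, -0.001],
       [-0.94 , -0.213,  0.265],
       [-0.259, -0.057, -0.964]]), 't': array([-574.   ,  -28.94 ,  390.528])}
```

View pics/scene0.png

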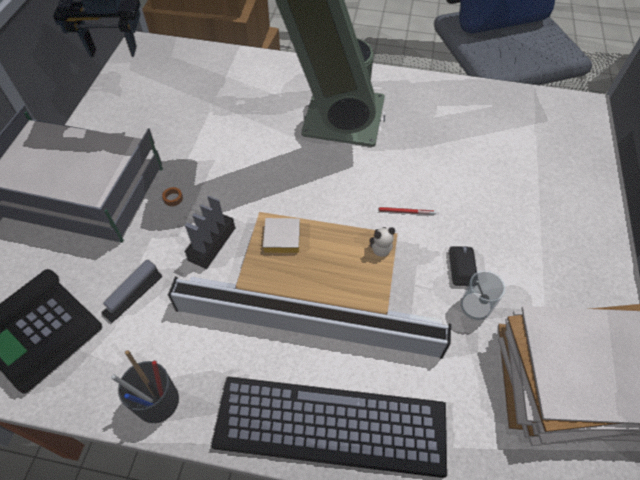

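View pics/side0.png

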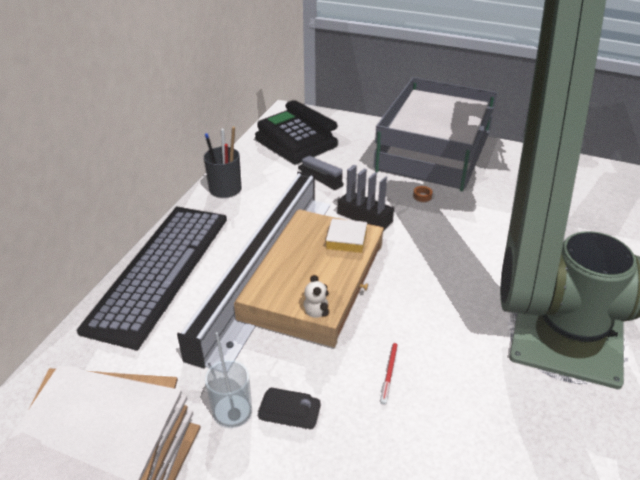

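The scene view shows the caddy near (210,240), the riser around (318,260), the rail from (172,290) to (447,345) and the bear and notes on the riser. In the side view the caddy is near (365,205). Next I'll look at an enlarged composite.

```bash
python3 - <<'E'
from h import *
s=cv2.imread("pics/scene0.png");d=cv2.imread("pics/side0.png");w=cv2.imread("pics/wrist0.png")
out=np.zeros((600,800,3),np.uint8)
a=cv2.resize(s[190:270,170:250],(320,320),interpolation=cv2.INTER_CUBIC)   # x4
b=cv2.resize(d[160:230,325:405],(320,280),interpolation=cv2.INTER_CUBIC)  # x4
c=cv2.resize(s[270:365,160:460],(480,152),interpolation=cv2.INTER_CUBIC)
e=cv2.resize(w,(400,300)) 
out[:320,:320]=a; out[320:,:320]=b; out[:300,380:780]=e; out[310:462,320:]=c
cv2.imwrite("pics/comp1.png",out)
for n,(u,v) in dict(cad=(210,258)).items(): print(n,onz("scene",u,v,0))
print("railL top",onz("scene",172,283,75),"railR",onz("scene",448,328,75))
E
```

```text
cad [ 5.24956191e+02 -2.21778769e+02 -1.13686838e-13]
railL top [ 640.42096917 -252.8845973    75.        ] railR [628.51049476 312.87048451  75.        ]
```

View pics/comp1.png

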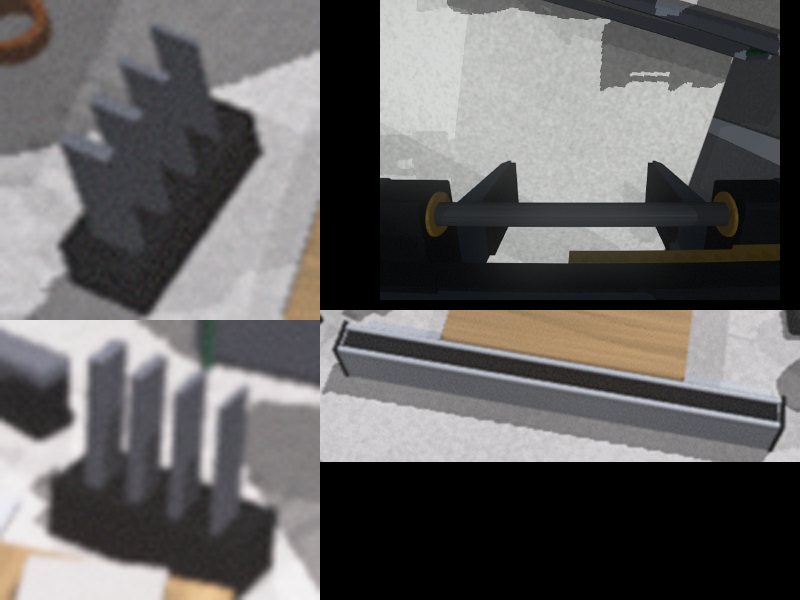

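The composite shows the thinnest packer at the +x-near end. In the scene picture its top centre is about (213.5,199), and the thickest packer's top centre is about (191.5,227). Now I'll work out the poses and the first move.

```bash
python3 - <<'E'
from h import *
np.set_printoptions(suppress=True,precision=2)
p1=onz("scene",213.5,199.2,126);p4=onz("scene",191.5,227.2,126)
# side view tops (crop/4 + offset): packer1 top, packer4 top
q4=onz("side",325+107/4,160+350/4-80,126); q1=onz("side",325+234/4,160+(390-320)/4,126); q4=onz("side",325+107/4,160+(348-320)/4,126)
print("scene",p1,p4,"side",q1,q4)
for a,b in((p1,p4),(q1,q4)): d=b-a; print(np.hypot(*d[:2]),np.degrees(np.arctan2(d[1],d[0])),(a+b)/2)
im=cv2.imread("pics/scene0.png")
# rail front top edge
l=onz("scene",175.6,279.4,75);r=onz("scene",448.8,326,75);print(l,r,(l+r)/2,np.degrees(np.arctan2(-(r-l)[0],(r-l)[1])),np.hypot(*(r-l)[:2]))
hsv=cv2.cvtColor(im,cv2.COLOR_BGR2HSV)
m=cv2.inRange(hsv,(8,70,90),(25,255,255));n,lab,st,ce=cv2.connectedComponentsWithStats(m);i=1+st[1:,4].argmax()
ys,xs=np.where(lab==i)
W=np.array([onz("scene",u,v,60)[:2] for u,v in zip(xs[::7],ys[::7])],np.float32);print(cv2.minAreaRect(W))
o,_=ray("wrist",320,240);s=env.state();print("cam",o,"tcp",s["ee_pos"])
E
```

```text
scene [ 449.84 -216.2   126.  ] [ 530.43 -238.38  126.  ] side [ 445.12 -221.66  126.  ] [ 525.97 -238.7   126.  ]
83.58707088956207 -15.381651361464556 [ 490.14 -227.29  126.  ]
82.62744099422221 -11.895911312054974 [ 485.54 -230.18  126.  ]
[ 630.88 -248.58   75.  ] [623.91 314.17  75.  ] [627.39  32.8   75.  ] 0.7099601143851992 562.7927039406821
((515.1364135742188, 30.671676635742188), (201.532470703125, 317.314208984375), 0.636633574962616)
cam [ 200.5  -543.72  383.56] tcp [ 126.39 -560.56  213.33]
```

Request:
jog_arm(steps=[0.5,10,-6.4,0,-16,0.8,20,-12.8,0,-32,0.8,30,-19.2,0,-48,0.8,40,-25.7,0,-64,0.8,40,-25.7,0,-64,0.8,40,-25.7,0,-64,0.8,40,-25.7,0,-64,0.8,40,-25.7,0,-64,0.8,40,-25.7,0,-64,0.8,40,-25.7,0,-64,0.8,40,-25.7,0,-64,0.8,40,-25.7,0,-64])

```text
time_s: 1.35
ee_pos: [459.9, -222.0, 213.6]
ee_rot: [-179.9, 0.0, 76.8]
force: [0.3, -0.6, 0.3]
gripper_width: 17.8
```

```bash
python3 - <<'E'
from h import *
np.set_printoptions(suppress=True,precision=2)
s=env.state();print(s["time_s"],s["ee_pos"],s["ee_rot"],s["gripper_width"],s["force"]); np.save("wp1.npy",env.camera_params("wrist"),allow_pickle=True)
snap("wrist","w1.png")
E
```

```text
1.35 [ 459.94 -221.96  213.6 ] [-179.94    0.03   76.79] 17.84133950984336 [ 0.3  -0.55  0.27]
```

View pics/w1.png

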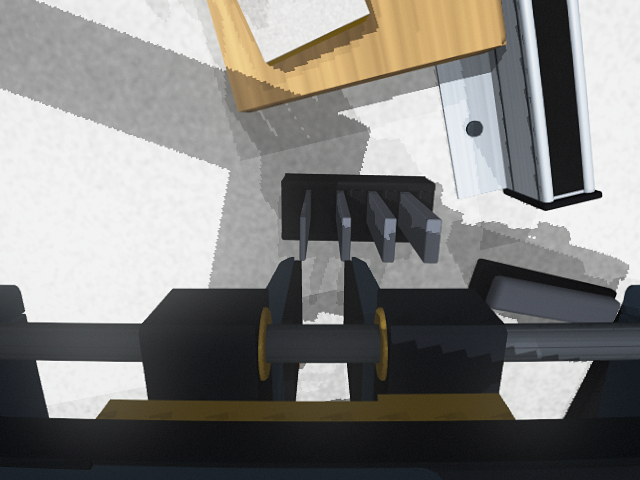

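In the wrist picture the -y top edges of the packers are at about (302.5,261), (346,259), (388,262) and (432,262). The caddy's top corners are at (283,174), (433,178) and (281,239). The rail end is at upper right with its flange visible.

```bash
python3 - <<'E'
from h import *
np.set_printoptions(suppress=True,precision=2)
p=np.load("wp1.npy",allow_pickle=True).item()
T=[onz(p,u,v,126)[:2] for u,v in((302.5,261),(346,259),(388,262),(432,262))]
C=[onz(p,u,v,42)[:2] for u,v in((283,174),(433,178),(281,239),(437,240))]
print(np.array(T),np.array(C))
d=T[3]-T[0];a=np.arctan2(d[1],d[0]);print(np.degrees(a),np.hypot(*d))
y=np.array([-np.sin(a),np.cos(a)]);print("packer1 centre",T[0]+15*y,"centre",(T[0]+T[3])/2+15*y)
for i,j in((0,1),(2,3),(0,2)): e=C[j]-C[i];print(np.degrees(np.arctan2(e[1],e[0])),np.hypot(*e))
print("caddy centre",np.mean(C,0))
E
```

```text
[[ 444.85 -232.86]
 [ 472.74 -237.97]
 [ 499.   -246.26]
 [ 527.09 -252.87]] [[ 436.54 -183.89]
 [ 555.57 -214.99]
 [ 420.95 -237.02]
 [ 550.41 -268.25]]
-13.677057427647663 84.64638584975707
packer1 centre [ 448.39 -218.28] centre [ 489.52 -228.29]
-14.644162590350351 123.02720645222982
-13.56171065287136 133.17451687878665
-106.35263744080255 55.378224099030184
caddy centre [ 490.87 -226.04]
```

Request:
jog_arm(steps=[0.8,0.1,-1.2,4,0.7,0.8,0.1,-1.2,8,0.7,0.8,0.1,-1.2,10.5,0.7,0.8,0.1,-1.2,12.6,0.7,0.8,0.1,-1.2,12.6,0.7,0.8,0.1,-1.2,12.6,0.7,1,0.1,-1.2,12.6,0.7,1,0.1,-1.2,12.6,0.7,1,0.1,-1.2,12.6,0.7,1,0.1,-1.2,12.6,0.7], force=25)

```text
time_s: 2.4
ee_pos: [449.1, -219.0, 89.2]
ee_rot: [179.9, 0.1, 76.0]
force: [-2.0, -1.4, 6.5]
gripper_width: 4.1
```

Request:
jog_arm(steps=[1,0,0,-4,0,1,0,0,-8,0,1,1,0.4,-12,0,1,5,1.9,-13,-3,1,9.5,3.6,-13,-7,1,14,5.3,-13,-11,1,18.5,7,-13,-14.7,1,23,8.7,-13,-14.7,1,27,10.2,-12,-14.7,1,28.4,10.7,-10,-14.7,1,28.4,10.7,-10,-14.7,1,28.4,10.7,-10,-14.7,1,28.4,10.7,-10,-14.7])

```text
time_s: 3.7
ee_pos: [621.1, 30.2, 189.0]
ee_rot: [179.9, 0.0, 90.7]
force: [-0.3, -0.3, 0.2]
gripper_width: 3.8
```

```bash
python3 - <<'E'
from h import *
np.set_printoptions(suppress=True,precision=2)
s=env.state();print(s["time_s"],s["ee_pos"],s["ee_rot"],s["gripper_width"],s["force"]); np.save("wp2.npy",env.camera_params("wrist"),allow_pickle=True)
snap("wrist","w2.png")
E
```

```text
3.7 [621.13  30.25 189.04] [179.92   0.02  90.65] 3.820138626545843 [-0.3  -0.35  0.16]
```

View pics/w2.png

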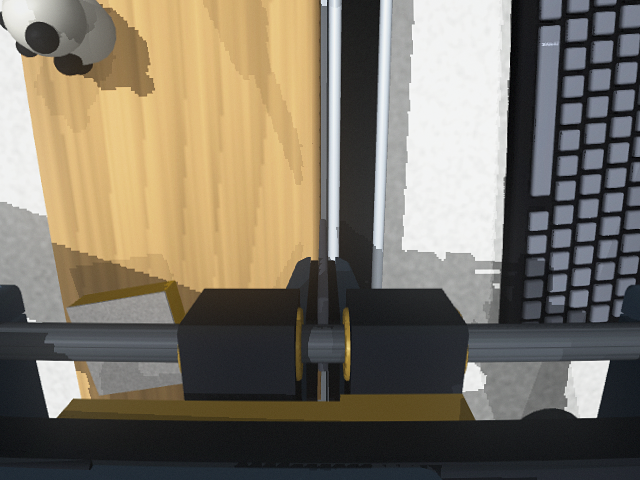

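The wrist view shows the riser's rear edge near column 321, the bright rail edge near column 328, and the narrow gap between them. I'll print the pixel profiles.

```bash
python3 - <<'E'
from h import *
np.set_printoptions(suppress=True,precision=1,linewidth=200)
im=cv2.imread("pics/w2.png").astype(int);p=np.load("wp2.npy",allow_pickle=True).item()
for v in (20,100,180,240):
    row=im[v-6:v+7,312:348].mean(0); print(v); print(row[:,0].round().astype(int),'\n',row[:,2].round().astype(int))
    for u in(320,322,326,328,330): print(u,"z75",onz(p,u,v,75)[:2],"z60",onz(p,u,v,60)[:2])
E
```

```text
20
[106  98  91  85  78  75  68  51  52 125 122 121 119 120 124  42  77 182 209 226 236 243 242 243 236 228 217 200 170  84  24  29  30  29  30  30] 
 [194 184 173 162 149 144 132 102  80 113 112 111 109 110 113  39  65 166 191 208 224 236 243 235 224 212 198 183 153  77  26  31  31  30  31  30]
320 z75 [619.2 165.5] z60 [619.1 168.6]
322 z75 [620.5 165.5] z60 [620.4 168.7]
326 z75 [623.  165.6] z60 [623.1 168.7]
328 z75 [624.2 165.6] z60 [624.4 168.7]
330 z75 [625.5 165.6] z60 [625.7 168.7]
100
[108 103  96  88  83  78  73  59  38 128 123 122 122 123 101  55  83 191 218 230 237 243 243 238 231 224 207 184 107  28  34  37  36  36  36  36] 
 [199 189 179 169 157 147 138 112  76 118 116 115 115 115  95  55  78 176 201 215 227 240 236 229 216 206 191 167  99  33  39  40  40  40  39  39]
320 z75 [619.7 117.4] z60 [619.7 118. ]
322 z75 [621.  117.4] z60 [621. 118.]
326 z75 [623.6 117.4] z60 [623.8 118. ]
328 z75 [624.9 117.4] z60 [625.1 118. ]
330 z75 [626.2 117.4] z60 [626.5 118.1]
180
[114 104  98  94  86  83  78  66  44 124 120 120 122 122  85  65 121 201 222 231 236 241 237 232 227 21
[... 186 characters left out ...]
 49]
320 z75 [620.3  65.1] z60 [620.2  62.9]
322 z75 [621.6  65.1] z60 [621.7  62.9]
326 z75 [624.4  65.1] z60 [624.5  63. ]
328 z75 [625.7  65.1] z60 [626.  63.]
330 z75 [627.1  65.2] z60 [627.4  63. ]
240
[116 104 102  94  86  82  77  75  79  79  77  75  73  66  55  65 149 208 225 233 236 236 233 229 218 183 147  47  35  37  37  38  38  38  38  38] 
 [212 192 186 175 162 151 148  82  78  79  78  76  75  68  60  64 140 193 209 220 226 227 222 213 201 169 136  51  42  44  44  44  44  43  44  43]
320 z75 [620.7  22.5] z60 [620.7  18.1]
322 z75 [622.1  22.5] z60 [622.2  18.1]
326 z75 [625.   22.5] z60 [625.2  18.1]
328 z75 [626.4  22.5] z60 [626.7  18.1]
330 z75 [627.8  22.5] z60 [628.2  18.1]
```

```bash
python3 - <<'E'
from h import *
np.set_printoptions(suppress=True,precision=1,linewidth=200)
im=cv2.imread("pics/w2.png").astype(int);p=np.load("wp2.npy",allow_pickle=True).item()
for z in(189,208,226):
  for y in (15,30,45): print(z,y,proj(p,[621.1,y,z]))
for v in (275,285,310,370,380,390):
    print(v,im[v-1:v+2,296:352].mean((0,2)).round().astype(int))
c=im[255:405,270:380].astype(np.uint8);cv2.imwrite("pics/c2.png",cv2.resize(np.clip(c*2.0,0,255).astype(np.uint8),None,fx=5,fy=4,interpolation=cv2.INTER_NEAREST))
E
```

```text
189 15 [319.8 327. ]
189 30 [320.2 296.4]
189 45 [320.5 264.3]
208 15 [319.7 349.4]
208 30 [320. 316.]
208 45 [320.4 280.9]
226 15 [319.5 375.5]
226 30 [319.9 339.1]
226 45 [320.3 300.4]
275 [59 58 58 58 58 59 57 58 57 58 58 58 59 45 37 36 37 38 36 37 35 33 54 62 62 57 58 59 58 58 57 56 31 32 32 33 32 32 33 30 39 48 46 46 46 47 45 46 46 45 47 46 45 45 47 45]
285 [56 55 56 58 56 54 50 48 47 47 47 47 43 32 32 32 33 30 32 32 31 32 51 53 57 56 56 56 57 57 56 55 33 29 31 29 30 30 29 29 28 38 45 43 43 44 44 42 44 43 44 44 44 43 44 43]
310 [27 54 67 67 59 52 50 41 41 42 32 25 25 24 26 26 25 23 23 25 24 37 58 61 64 67 57 59 58 57 56 55 38 21 24 24 23 24 22 24 23 23 23 29 40 39 39 58 68 69 72 71 58 25 26 28]
370 [ 63  66  67  61  56  47  43  29  30  30  22  20  20  21  21  21  23  21  20  22  18  23  64  64  64  69  75  75  61  62  46  56  35  19  21  21  21  21  22  20  22  21  21  22  30  31  30  52  59
  95 108 112 112 112  33  31]
380 [ 27  40  41  39  28  27  31  31  30  32  23  21  21  21  21  21  20  20  21  21  17  35  70  67  50 103 100 100 100 103  31  51  52  17  20  21  21  22  20  21  19  19  20  24  31  32  30  30  27
  37  60  57  58  32  21  38]
390 [ 16  17  17  19  16  22  29  29  29  30  26  21  19  20  22  23  20  20  20  21  18  53  68  67  57 104 101 100 100 104  29  50  77  16  19  21  19  20  21  21  20  20  20  26  31  30  28  30  23
  20  18  18  19  18  27  38]
```

View pics/c2.png

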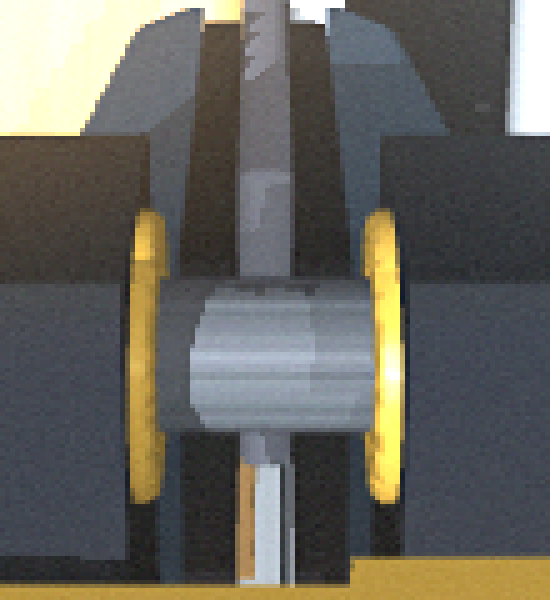

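```bash
python3 - <<'E'
from h import *
np.set_printoptions(suppress=True,precision=1,linewidth=220)
im=cv2.imread("pics/w2.png").astype(int);p=np.load("wp2.npy",allow_pickle=True).item()
for z in(106,120,150): print(z,[proj(p,[621.1+d,45,z]) for d in(-2,2)])
for v in range(214,270,5): print(v,im[v-1:v+2,310:340].mean((0,2)).round().astype(int))
E
```

```text
106 [array([317.6, 219.3]), array([324. , 219.3])]
120 [array([317.4, 224.8]), array([324.2, 224.9])]
150 [array([316.9, 239. ]), array([324.5, 239.1])]
214 [174 173 166 153 145 138 126 119 114  98  65 118 115 115 115 117  78  62 132 196 217 227 230 233 230 224 215 198 173  71]
219 [174 173 165 151 145 138 127 119 113  98  74  91  87  87  88  93  78  63 128 198 217 226 231 232 229 223 213 197 170  76]
224 [173 173 168 152 143 137 127 120 112  89  81  78  76  75  71  66  66  63 129 199 218 227 231 232 229 223 213 195 168  75]
229 [174 174 168 152 146 138 127 119 114  82  80  80  77  75  73  65  55  62 135 198 217 226 232 232 229 226 172 143 141  61]
234 [173 173 169 152 145 137 126 119 115  79  80  79  77  75  73  65  55  62 143 199 217 227 231 232 228 222 212 144 139  49]
239 [173 173 169 153 147 137 126 118 114  81  78  79  77  75  74  66  57  61 145 201 217 227 231 231 228 222 210 189 137  49]
244 [173 172 168 150 146 138 126 118 114  76  77  77  76  74  73  66  60  68 144 201 217 227 231 232 228 221 208 191 148  48]
249 [174 172 169 150 145 137 126 117 106  77  77  78  76  74  73  67  57  68 146 199 218 227 231 231 228 221 207 189 152  45]
254 [173 173 168 150 145 137 127 117 100  77  76  78  75  74  73  67  59  59 168 201 218 227 230 231 229 220 209 188 149  42]
259 [ 78 148 145 128 123 117 109 102  81  57  59  67  71  72  73  67  61  47  81  95 128 178 180 196 222  95  53  55  58  57]
264 [47 40 40 40 38 41 39 39 55 55 65 71 73 72 72 67 61 47 37 38 37 37 36 35 35 57 57 55 56 56]
269 [41 38 40 39 38 38 38 36 46 62 69 73 73 72 71 64 62 48 36 33 37 37 35 35 36 36 55 56 55 55]
```

Request:
jog_arm(steps=[1,0,0.11,1,0,1,0,0.11,2.3,0,1,0,0.11,2.5,0,1,0,0.11,3,0,1,0,0.11,3.5,0,1,0,0.11,4,0,1,0,0.11,4.5,0,1,0,0.11,5.2,0,1,0,0.11,6,0,1,0,0.11,6.5,0,1,0,0.11,6.5,0])

```text
time_s: 4.85
ee_pos: [621.8, 31.2, 121.8]
ee_rot: [-179.9, 0.0, 90.7]
force: [-0.6, -0.4, -0.1]
gripper_width: 3.6
```

Request:
jog_arm(steps=[1,0,0,1,0,1,0,0,2,0,1,0,0,2.8,0,1,0,0,3.3,0,1,0,0,3.5,0,1,0,0,3.5,0,1,0,0,3.5,0])

```text
time_s: 5.55
ee_pos: [622.6, 31.2, 88.1]
ee_rot: [180.0, 0.0, 90.7]
force: [0.2, -0.5, -0.4]
gripper_width: 3.8
```

Request:
jog_arm(steps=[1,0,0,0.15,0,1,0,0,0.25,0,1,0,0,0.25,0,1,0,0,0.25,0])

```text
time_s: 5.95
ee_pos: [622.8, 31.2, 87.2]
ee_rot: [179.9, 0.0, 90.7]
force: [-2.0, 0.4, 7.5]
gripper_width: 4.0
```

Request:
jog_arm(steps=[1,0,0,-0.3,0,1,0,0,-0.6,0,1,0,0,-0.9,0])

```text
time_s: 6.25
ee_pos: [622.3, 31.2, 94.5]
ee_rot: [-180.0, 0.0, 90.7]
force: [0.4, -0.3, 0.3]
gripper_width: 4.1
```

Request:
jog_arm(steps=[1,0,0,-3,0,1,0,0,-7,0,1,0,0,-11,0,1,-4,-2.8,-12.5,3,1,-8.1,-5.8,-12.5,6,1,-12.2,-8.7,-12.5,9,1,-16.4,-11.6,-12.5,12,1,-20.5,-14.6,-12.5,14.7,1,-24,-17.1,-12.5,14.7,1,-24.8,-17.6,-11,14.7,1,-24.8,-17.6,-8,14.7,1,-24.8,-17.6,-5,14.7,1,-24.8,-17.6,-5,14.7])

```text
time_s: 7.55
ee_pos: [446.6, -217.9, 141.2]
ee_rot: [-179.5, -0.1, 76.0]
force: [-0.6, 0.5, 0.4]
gripper_width: 4.0
```

Request:
jog_arm(steps=[1,-0.05,0.2,0,0,1,-0.05,0.2,0,0])

```text
time_s: 7.75
ee_pos: [452.7, -220.5, 146.1]
ee_rot: [179.8, 0.1, 76.0]
force: [-0.1, -0.4, -0.0]
gripper_width: 4.0
```

Request:
jog_arm(steps=[1,0,0,0,0,1,0,0,0,0,1,0,0,0,0])

```text
time_s: 8.05
ee_pos: [451.5, -220.0, 145.1]
ee_rot: [179.9, 0.0, 76.0]
force: [0.3, -0.8, 0.3]
gripper_width: 4.0
```

Request:
jog_arm(steps=[1,0.04,-0.26,0.5,0,1,0.04,-0.26,0.8,0,1,0.04,-0.26,1.5,0,1,0.04,-0.26,2.5,0,1,0.04,-0.26,3.5,0,1,0.04,-0.26,4.5,0,1,0.04,-0.26,5.3,0,1,0.04,-0.26,5.5,0,1,0.04,-0.26,5.5,0])

```text
time_s: 8.95
ee_pos: [448.5, -218.8, 89.2]
ee_rot: [-179.9, -0.0, 76.0]
force: [-1.0, 1.3, 1.6]
gripper_width: 3.9
```

Request:
jog_arm(steps=[0.83,0,0,0,0,0.83,0,0,0,0,0.83,0,0,0,0,0.83,0,0,-2,0,0.83,0,0,-5,0,0.83,0,0,-6,0,0.83,0,1,-6,0,0.83,0,2,-6,0,0.83,0,2.8,-6,0,0.83,0,2.8,-6,0,0.83,0,2.8,-6,0,0.83,0,2.8,-6,0])

```text
time_s: 10.15
ee_pos: [475.5, -225.5, 148.8]
ee_rot: [-179.9, -0.0, 76.0]
force: [-0.3, -0.3, 0.7]
gripper_width: 15.3
```

```bash
python3 - <<'E'
from h import *
np.set_printoptions(suppress=True,precision=2)
s=env.state();print(s["time_s"],s["ee_pos"],s["ee_rot"],s["gripper_width"],s["force"])
a=snap("wrist","w3.png")
d=env.grab_frame("side")
o=np.zeros((480,800,3),np.uint8); o[:,:480]=a[:,80:560]; o[:280,480:]=cv2.resize(d[160:230,325:405],(320,280)); cv2.imwrite("pics/comp3.png",o[:,:,::-1])
E
```

```text
10.15 [ 475.51 -225.45  148.83] [-179.92   -0.01   76.01] 15.319185547646809 [-0.26 -0.28  0.66]
```

View pics/comp3.png

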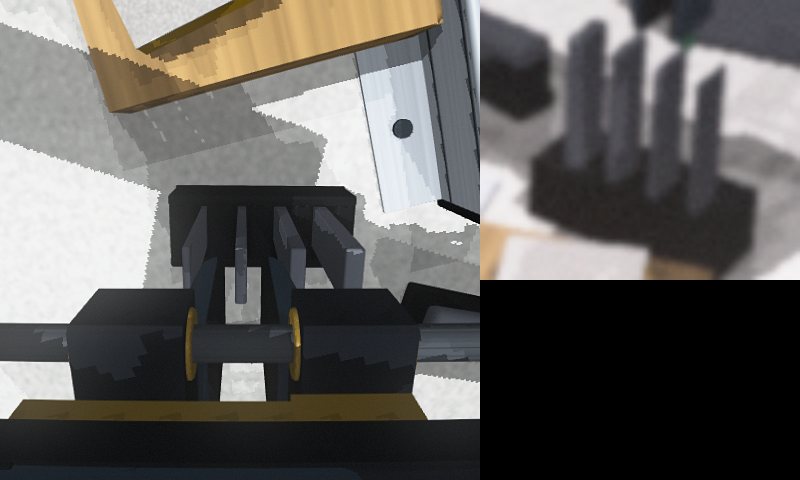

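Packer 1 is upright in its slot again, and packer 2 at crop column 240 sits centred between the fingers. I'll descend and grasp it.

Request:
jog_arm(steps=[0.83,0,0,3,0,0.83,0,0,5,0,0.83,0,0,6,0,0.83,0,0,6,0,1,0,0,6,0,1,0,0,6,0,1,0,0,6,0,1,0,0,6,0])

```text
time_s: 11.05
ee_pos: [476.3, -225.9, 90.4]
ee_rot: [179.9, 0.0, 76.0]
force: [-1.8, 1.0, 4.1]
gripper_width: 5.5
```

Request:
jog_arm(steps=[1,0,0,-4,0,1,0,0,-8,0,1,1,0.3,-12,0,1,5,1.4,-13,-3,1,9.5,2.6,-13,-7,1,14,3.9,-13,-11,1,18.5,5.1,-13,-14.7,1,23,6.4,-13,-14.7,1,27,7.5,-12,-14.7,1,28.5,7.9,-10,-14.7,1,28.5,7.9,-9,-14.7,1,28.5,7.9,-9,-14.7,1,28.5,7.9,-9,-14.7,1,28.5,7.9,-9,-14.7,1,28.5,7.9,-9,-14.7,1,28.5,7.9,-9,-14.7])

```text
time_s: 12.65
ee_pos: [621.7, 31.1, 180.3]
ee_rot: [179.9, 0.0, 90.7]
force: [-0.0, -0.1, 0.4]
gripper_width: 5.8
```

Request:
jog_arm(steps=[1,0,0.02,1,0,1,0,0.02,1.6,0,1,0,0.02,2,0,1,0,0.02,2.4,0,1,0,0.02,2.8,0,1,0,0.02,3.2,0,1,0,0.02,3.6,0,1,0,0.02,4,0,1,0,0.02,4,0])

```text
time_s: 13.55
ee_pos: [621.7, 31.8, 138.9]
ee_rot: [-180.0, 0.0, 90.7]
force: [0.1, 0.8, 0.1]
gripper_width: 5.8
```

Request:
jog_arm(steps=[1,0,0,0.5,0,1,0,0,1,0,1,0,0,1.5,0,1,0,0,2,0,1,0,0,2.5,0,1,0,0,2.5,0])

```text
time_s: 14.15
ee_pos: [622.0, 31.7, 113.4]
ee_rot: [180.0, 0.0, 90.7]
force: [2.3, -0.3, -2.5]
gripper_width: 5.6
```

Request:
jog_arm(steps=[1,0,0,0.5,0,1,0,0,1,0,1,0,0,1.5,0,1,0,0,2,0,1,0,0,2.3,0,1,0,0,2.5,0])

```text
time_s: 14.75
ee_pos: [622.0, 31.8, 89.1]
ee_rot: [180.0, 0.0, 90.7]
force: [2.4, -0.6, 2.0]
gripper_width: 5.7
```

Request:
jog_arm(steps=[1,0,0,0,0,1,0,0,0.1,0,1,0,0,0.1,0])

```text
time_s: 15.05
ee_pos: [621.9, 31.8, 88.4]
ee_rot: [180.0, 0.0, 90.7]
force: [1.7, -0.3, -0.0]
gripper_width: 5.9
```

Request:
jog_arm(steps=[1,0,0.05,0,0,1,0,0.05,0,0,1,0,0.05,0,0])

```text
time_s: 15.35
ee_pos: [622.0, 31.8, 88.4]
ee_rot: [-180.0, 0.0, 90.7]
force: [1.3, 0.1, 1.0]
gripper_width: 5.8
```

Request:
jog_arm(steps=[1,0,0.05,0,0,1,0,0.05,0,0,1,0,0.05,0,0])

```text
time_s: 15.65
ee_pos: [622.0, 31.8, 88.4]
ee_rot: [-179.9, 0.0, 90.7]
force: [-0.5, -0.3, 1.8]
gripper_width: 5.5
```

Request:
jog_arm(steps=[1,0,0.05,0,0,1,0,0.05,0,0,1,0,0.05,0,0])

```text
time_s: 15.95
ee_pos: [622.1, 31.8, 88.4]
ee_rot: [-179.9, 0.0, 90.7]
force: [-5.1, -0.5, 5.4]
gripper_width: 6.0
```

Request:
jog_arm(steps=[1,0,-0.2,-0.05,0,1,0,-0.2,-0.05,0,1,0,-0.2,-0.05,0])

```text
time_s: 16.25
ee_pos: [621.9, 31.8, 88.6]
ee_rot: [179.9, 0.0, 90.7]
force: [1.7, -0.7, -2.6]
gripper_width: 5.9
```

Request:
jog_arm(steps=[1,0,-0.1,0,0,1,0,-0.1,0,0,1,0,-0.1,0,0])

```text
time_s: 16.55
ee_pos: [621.4, 31.8, 89.2]
ee_rot: [179.8, 0.0, 90.7]
force: [3.8, -0.2, -2.7]
gripper_width: 6.1
```

Request:
jog_arm(steps=[1,0,-0.1,0,0,1,0,-0.1,0,0,1,0,-0.1,0,0])

```text
time_s: 16.85
ee_pos: [620.9, 31.8, 89.2]
ee_rot: [179.8, 0.0, 90.7]
force: [6.5, -0.5, -3.3]
gripper_width: 6.0
```

No free play: the packer stops on the rail at once, and in the other direction the riser's spring acts at once (about 5 N/mm). So packer 2 grips. I'll re-centre it, seat it fully, then release.

Request:
jog_arm(steps=[1,0,0.15,0.05,0,1,0,0.33,0.1,0,1,0,0.33,0.2,0,1,0,0.33,0.25,0,1,0,0.33,0.25,0])

```text
time_s: 17.35
ee_pos: [622.1, 31.8, 88.4]
ee_rot: [-180.0, 0.0, 90.7]
force: [-1.3, -0.7, 10.3]
gripper_width: 6.2
```

Request:
jog_arm(steps=[0.9,0,0,-0.1,0,0.88,0,0,-0.1,0,0.86,0,0,-0.1,0,0.86,0,0,-0.1,0,0.86,0,0,-0.1,0])

```text
time_s: 17.85
ee_pos: [622.1, 31.8, 87.0]
ee_rot: [-179.9, 0.0, 90.7]
force: [0.2, 0.0, 0.5]
gripper_width: 12.7
```

Request:
jog_arm(steps=[1,0,0,-0.1,0,1,0,0,-0.1,0,1,0,0,-0.1,0,1,0,0,-0.2,0,1,0,0,-0.3,0,1,0,0,-0.4,0], force=20)

```text
time_s: 18.45
ee_pos: [622.1, 31.8, 91.0]
ee_rot: [-179.9, 0.0, 90.7]
force: [-0.7, -0.3, -3.8]
gripper_width: 5.8
```

Request:
jog_arm(steps=[1,0,0,-0.1,0,1,0,0,-0.2,0])

```text
time_s: 18.65
ee_pos: [622.1, 31.8, 93.2]
ee_rot: [-179.9, 0.0, 90.7]
force: [-1.2, 0.7, -4.4]
gripper_width: 5.8
```

Request:
jog_arm(steps=[1,0,0,0.2,0,1,0,0,0.4,0])

```text
time_s: 18.85
ee_pos: [622.1, 31.8, 90.8]
ee_rot: [-180.0, 0.0, 90.7]
force: [-4.0, 0.2, 6.7]
gripper_width: 5.8
```

Request:
jog_arm(steps=[1,0,0,0.15,0,1,0,0,0.3,0,1,0,0,0.4,0,1,0,0,0.4,0])

```text
time_s: 19.25
ee_pos: [622.1, 31.7, 88.2]
ee_rot: [180.0, 0.0, 90.7]
force: [-6.8, -0.2, 10.9]
gripper_width: 6.2
```

Request:
jog_arm(steps=[1,0,-0.06,0.1,0,1,0,-0.06,0.15,0,1,0,-0.06,0.15,0])

```text
time_s: 19.55
ee_pos: [622.1, 31.7, 88.1]
ee_rot: [179.9, 0.0, 90.7]
force: [-7.4, -1.4, 18.7]
gripper_width: 5.5
```

It's at a hard stop at 88.1, so it's home. I'll release and lift clear.

Request:
jog_arm(steps=[1,0,-0.03,-0.2,0,0.9,0,-0.03,-0.2,0,0.83,0,-0.03,-0.2,0,0.83,0,-0.03,-0.2,0,0.83,0,-0.03,-0.2,0,0.83,0,-0.03,-2,0,0.83,0,-0.03,-5,0,0.83,0,-0.03,-9,0,0.83,-5,-4,-13,0,0.83,-10,-8,-15,0,0.83,-15,-12,-15,0,0.83,-20,-16,-15,0,0.83,-25,-20,-15,0,0.83,-25,-20,-15,0,0.83,-25,-20,-15,0,0.83,-25,-20,-15,0])

```text
time_s: 21.15
ee_pos: [423.0, -223.2, 234.2]
ee_rot: [-180.0, 0.1, 90.4]
force: [0.3, 0.5, 0.2]
gripper_width: 15.3
```

```bash
python3 - <<'E'
from h import *
np.set_printoptions(suppress=True,precision=2)
s=env.state();print(s["time_s"],s["ee_pos"],s["gripper_width"],s["force"])
d=env.grab_frame("side");a=env.grab_frame("scene")
o=np.zeros((600,800,3),np.uint8)
o[:600,:400]=cv2.resize(d[140:365,220:370],(400,600));o[:400,400:]=cv2.resize(a[180:380,170:370],(400,400))
cv2.imwrite("pics/end.png",o[:,:,::-1])
x,y=622.1,31.7
for z in(4,124): print(z,proj("side",[x,y,z]),proj("scene",[x,y,z]))
E
```

```text
21.15 [ 422.97 -223.22  234.21] 15.326807471310303 [0.33 0.49 0.16]
4 [267.54 269.54] [309.15 314.96]
124 [264.26 224.89] [308.61 288.19]
```

View pics/end.png

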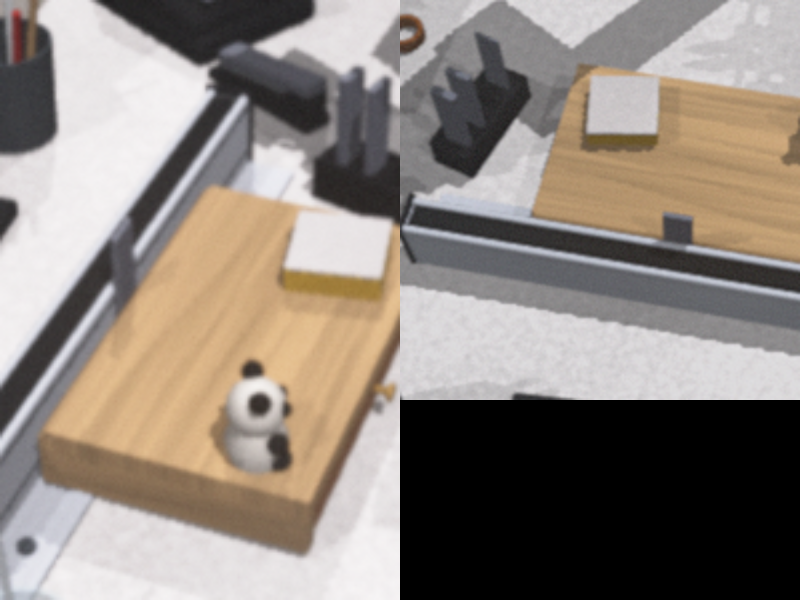

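The packer's top is at side (265.7,223) and scene (309,287.5). A packer with its foot on the flange would show at (264.3,225) and (308.6,288), so it stands home and upright. The other three are in the caddy and the desk items look untouched, so I'm handing in.

```bash
python3 -c "
from workcell import env
print(env.job_done())"
```

```text
the job is handed in; nothing more can be done
None
```

The 6 mm packer (packer 2) is the first that grips. It's standing upright and fully home behind the middle of the riser, and the other three are in the caddy. I handed the job in at about 21 s of the 72 s; no verdict was reported.

- **4 mm packer:** it went to the floor of the gap, met a hard stop (7.5 N), and lifted out with no measurable force. I put it back upright in slot 1, and a picture confirmed it.
- **6 mm packer:** it had no sideways play and took about 4 N to pull up, so it grips. I pushed it back down until the force rose to 18.7 N without further movement, then let go and moved the arm clear.
- **Last checks:** in both fixed cameras its top was within about 2 pixels of where a fully home packer should be. The pictures showed the three other packers in the caddy and the notes and bear in place; the final crop cut off the tumbler, mouse and pen. The arm was far from those throughout.
- **Disagreements:** the wrist camera read about 1 mm high in x against the held packer, which I corrected for. That picture suggested a gap of about 5 mm, while the force test suggested about 5.6 mm; the 6 mm packer grips either way. Contact force after release couldn't be measured directly, but the pull test implies about 3 N per side.

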